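# Latch the missed push-lock button and lock out the switch console

### The arm

A 6-joint arm with a two-finger parallel gripper is mounted at the origin on the work surface. World frame = base frame: x ahead of the robot, y to its left, z up, the work surface at z = 0. Lengths are in m, angles in degrees, forces in N, time in s.
With the tool pointing down it reaches from about 0.3 to 0.75 m from the base axis. Payload 8.5 kg.
Tool frame: the origin (TCP) lies at the very end of the fingers, on their centre line; the grasp point (between the pads) lies 19 mm behind it; y points along the fingers, x is the direction in which the jaws open and shut, and the axes are right-handed (so a half turn about y gives the same grasp; the last joint's range is limited). The gripper opens to 85 mm and grips with 20 to 120 N. Pads are 22 mm wide; open, the fingers measure 114 mm over their backs; the gripper's body (76 mm by 85 mm) begins 54 mm behind the grasp point. The pads swing forward as they close: fully open they stand 13 mm farther back than shut.
Start: joints at [59.284, 21.807, 74.336, -0, 83.858, -12.336], TCP at [0.173, 0.522, 0.231] pointing down, gripper open.
Joint ranges: [-178.18, 178.18], [-50.72, 133.34], [12.68, 142.11], [-81.47, 261.47], [9.98, 163.14], [-165.26, 165.26]. Speed limits (degrees/s): [136.94, 136.94, 180, 180, 180, 180].

### API

Orientations are given as a 3x3 rotation matrix whose columns are the frame's x, y, z axes.
In Python, from workcell import ctrl gives the robot as it stands.
- The arm moves only by the tool drive_tool, never from a script. Its argument "plan" is one flat list of numbers, 7 for each row, row after row: the turn, a rotation vector about the tool's x, y, z in units of 10 degrees (1.0 is 10 degrees), then the shift along the tool's x, y, z in units of 60 mm (1.0 is 60 mm), then the gripper's target within -1 to 1 (fully open at 1, half-way at 0, shut at -1). A call has 1 to 5 rows; each row is the pose to reach, as a shift and turn from the pose commanded when the call began, along the tool's axes at that moment; what a row does not reach only later rows make up. A row lasts 1/8 s, in which the tool goes at most 62.5 mm and 10.7 degrees, less where a joint would pass 70% of its speed; a pose out of reach is approached as far as the arm can. A call with a gripper value outside its range is refused whole. The fingers move at their own pace and stop on an object; "grip_force" is the grip in N (left out, the last holds). Time passes only in rows, so rows that repeat a pose let the fingers close. It gives the time, the measured TCP pose, the force and the opening at its end, in the units of the state.
- ctrl.state(): the state, without advancing time (a new reading comes with each control period).
- ctrl.get_image(name): name is "scene" or "side" or "wrist"; returns the picture (420x560x3 uint8, red, green, blue); there is no depth.
- ctrl.camera_model(name): a dict with "intrinsics" (3x3 intrinsics, pixels), "eye" and "orientation" of the camera in the world; the wrist camera has in their place "tool_from_camera" (4x4, takes a point from camera to tool coordinates, whose origin is the TCP and whose axes are the tool frame's). Camera axes: x right, y down, z forward; pixel columns grow to the right and rows downward; lengths in m; the calibration is good to about 2 mm. A picture is of the moment at which its call begins: read the wrist's pose just before it. camera_model takes no time and is no camera call.
- ctrl.finish_job(): hands the job in, once; it reports no verdict.
The state is a dict: "t": time; "joints": joint angles; "dq": joint speeds; "tau": joint torques, N m; "tool_pos": TCP position; "tcp_rot": TCP orientation; "force": force on the tool from outside, world axes, zero at the start; "ft_torque": the same for the moment, N m; "opening": finger opening in m.
Only numpy, scipy, OpenCV 4.12 (cv2) and the standard library are available. Lean on these libraries where they do the work, as an engineer would, in place of code of your own. Each camera call takes 0.05 s, during which the arm holds its last target.

### The job

One of the three rubber-booted push-lock buttons on the green switch console has been left unlatched; the springy boots all stand equally high, so find that button by feel, press it until it latches in, and leave the other two latched. Then put the aluminium lock-out cover over all three buttons, fully home and level with its rim flat on the console, and let go. Never push on a button or on the console with more than 25 N.

Things in the scene. Friction and masses are not known exactly. Their poses are not given: they have to be found in the camera images.
- console: Green switch console, fixed, 120 (its x) x 225 (y) x 40 mm high; origin at the centre of its underside, z up. On top a steel plinth 46 x 182 mm, 20 mm high, and at its corners four round-topped studs (10 mm thick, tops 66 mm over the bench), 60 x 196 mm over their outsides. Three push-push buttons 62 mm apart in a row along y. Exactly one is unlatched at the start.
- button1 (a point): Top centre of the first button (lowest y in the console's frame) at rest, 82 mm above the bench; console's axes. Each button is a black rubber boot, 29 mm across, 22 mm proud of the plinth, that always springs back to this height (0.2 N at rest, 1 N fully down). The latching stem hides under it.
- button2 (a point): The same point of the middle button. Feel, for all three: pushed straight down, the boot meets the stem after about 1 mm if the stem is unlatched (out), only after about 7 mm if it is latched (in). Moving the stem takes 6 N more, rising to 11 N; a touch under 5 N never moves it.
- button3 (a point): The same point of the last button (highest y). Latching, for all three: each time the boot is pushed 13.5 mm below its rest height and let up again, the state changes: out becomes in, in becomes out. Up to 12.5 mm takes at most 11 N; from there a spring buffer adds 2.5 N per mm, up to the hard stop at 16 mm. A push of 14 N always clicks.
- seat (a point): Centre of the console's top face, 40 mm above the bench and midway along the row, where the middle of the cover's rim belongs; console's axes.
- cover_rim (a point): Centre of the open underside of the loose lock-out cover; z up, y along its length. Aluminium box open below, outside 70 (x) x 206 (y) x 39 mm high, walls 3 mm, inside 36 mm deep, 0.5 kg. Fits over the four studs with 2 mm to spare each side, either way round. Its roof pushes the boots 6 mm down; its weight brings it fully home only when all three buttons are latched in.
- cover_handle (a point): Centre of the cover's dark steel handle bar, 67 mm above the rim's centre and 28 mm above the roof: 14 mm wide (cover's x), 84 mm long (y), 16 mm high, over the cover's centre of mass; cover's axes.
Mind the look-alikes: they are no part of the job. There is more than one size of the part that bears cover_rim; the job needs the larger.

How it is judged:
By the outcome, as a careful person would: the job done as asked, in the order asked, and still so for the second after the job is handed in, with the robot touching nothing.
It also fails if it takes over 61 s, if anything falls off the work surface, if the arm or the gripper's body presses on something with over 40 N, if the wrist force passes 120 N, or if a joint passes its speed limit or range.

## Working session

There is one attempt and no reset: what is moved stays moved. The work goes in short steps, Python scripts to look and compute and a tool call to move; the robot and the scene stay as the last step left them, time stands still between calls to the robot, and variables do not carry over. Pictures are saved under pics/ and viewed, and the job is handed in when it is done.

Besides the shell and the picture viewer there is one more tool, called after "Call:" by a JSON object that holds its "api" and its "payload", one argument or row to a line. drive_tool: Moves the arm, as the interface text tells. Its arguments: {"type":"object","properties":{"plan":{"type":"array","items":{"type":"number"}},"grip_force":{"type":"number"}},"required":["plan"]}

```bash
ls; mkdir -p pics; python3 - <<'E'
from workcell import ctrl
import cv2
print(ctrl.state())
for n in ("scene","side","wrist"):
    print(n,ctrl.camera_model(n))
    cv2.imwrite(f"pics/{n}0.png",ctrl.get_image(n)[:,:,::-1])
E
```

```text
pics
{'t': 0.0, 'joints': array([ 5.92831944e+01,  2.18431172e+01,  7.43851218e+01,  4.69831610e-04,
        8.38585814e+01, -1.23367855e+01]), 'dq': array([-0.02104064,  0.05885794,  0.11865908, -0.03923293, -0.03555835,
        0.00217919]), 'tau': array([ 2.16464246e-04, -4.48463881e+01, -2.31275207e+01, -1.48988752e-04,
        4.79770184e-03, -1.45469591e-05]), 'tool_pos': array([0.17328101, 0.52168123, 0.23068968]), 'tcp_rot': array([[ 3.15318392e-01, -7.81018022e-04, -9.48985617e-01],
       [ 9.48984787e-01, -1.29854434e-03,  3.15319184e-01],
       [-1.47856987e-03, -9.99998852e-01,  3.31719308e-04]]), 'force': array([ 0.63795413, -0.55422154, -0.44758568]), 'ft_torque': array([-0.05838893, -0.00652241,  0.00357513]), 'opening': 0.08517082075889099}
scene {'intrinsics': array([[450.44919669,   0.        , 280.44201313],
       [  0.        , 450.44919669, 208.74139637],
       [  0.        ,   0.        ,   1.        ]]), 'eye': array([1.02461153, 0.15997287, 0.90856341]), 'orientation': array([[-0.32009812,  0.78160502, -0.5353791 ],
       [ 0.94735036,  0.26886624, -0.173
[... 283 characters left out ...]
, 'orientation': array([[-0.7245137 , -0.55738212,  0.40546896],
       [-0.68907083,  0.57193325, -0.44505476],
       [ 0.01616439, -0.60184511, -0.79844923]])}
wrist {'intrinsics': array([[374.19225429,   0.        , 279.66120926],
       [  0.        , 374.19225429, 207.86927216],
       [  0.        ,   0.        ,   1.        ]]), 'tool_from_camera': array([[ 9.99999664e-01, -8.15330799e-04,  8.05406220e-05,
         4.85217341e-04],
       [-3.00264427e-04, -2.73249618e-01,  9.61943115e-01,
        -1.43579151e-01],
       [-7.62294154e-04, -9.61942816e-01, -2.73249771e-01,
         6.93607983e-02],
       [ 0.00000000e+00,  0.00000000e+00,  0.00000000e+00,
         1.00000000e+00]])}
```

View pics/scene0.png

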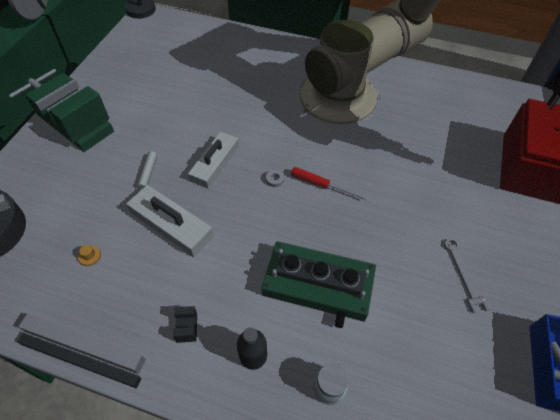

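View pics/side0.png

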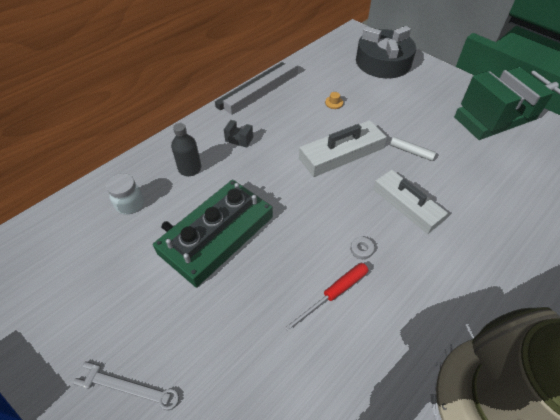

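View pics/wrist0.png

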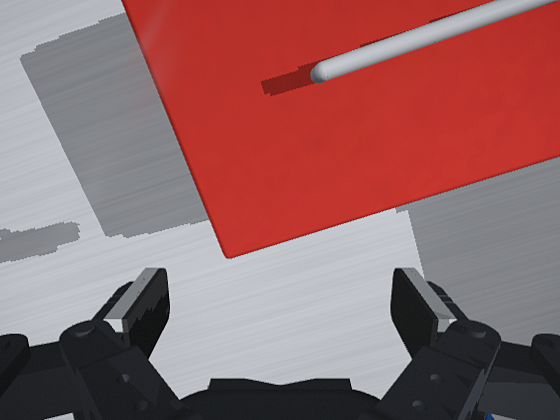

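```bash
python3 - <<'E'
import cv2
a=cv2.imread("pics/scene0.png")
s=cv2.imread("pics/side0.png")
def c(im,x,y,w,h,k,n): cv2.imwrite(n,cv2.convertScaleAbs(cv2.resize(im[y:y+h,x:x+w],None,fx=k,fy=k,interpolation=cv2.INTER_CUBIC),alpha=1.5))
c(a,250,230,140,105,5.7,"pics/c1.png")
c(a,115,125,140,135,4.4,"pics/c2.png")
c(s,145,170,140,120,5,"pics/c3.png")
c(s,290,105,160,130,4.6,"pics/c4.png")
E
```

```text
(no output)
```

View pics/c1.png

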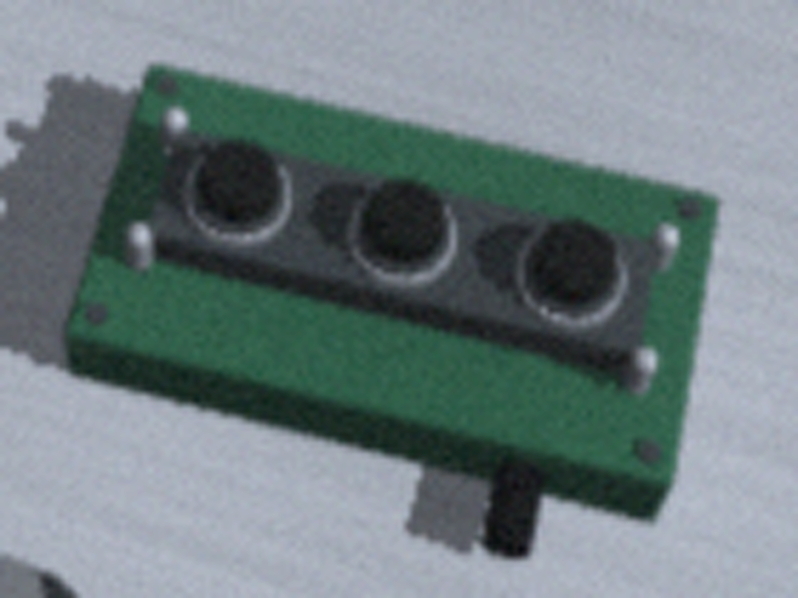

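View pics/c2.png

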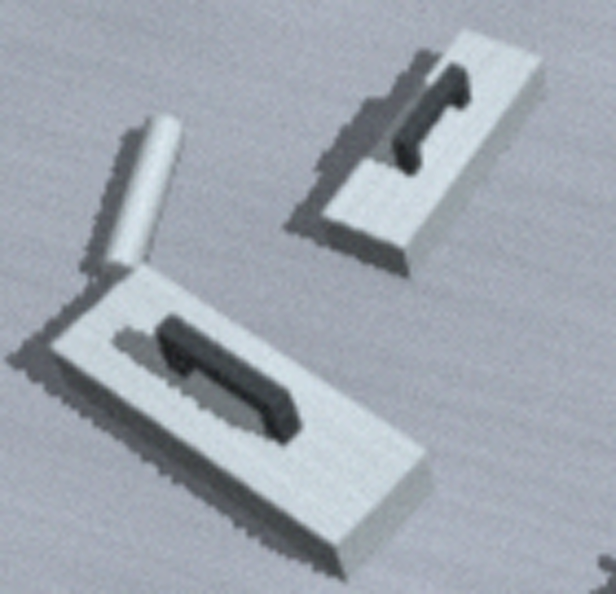

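View pics/c3.png

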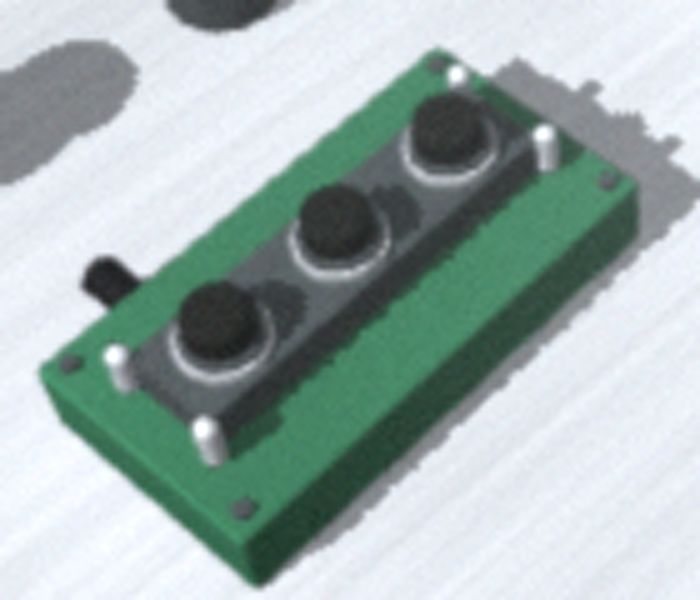

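View pics/c4.png

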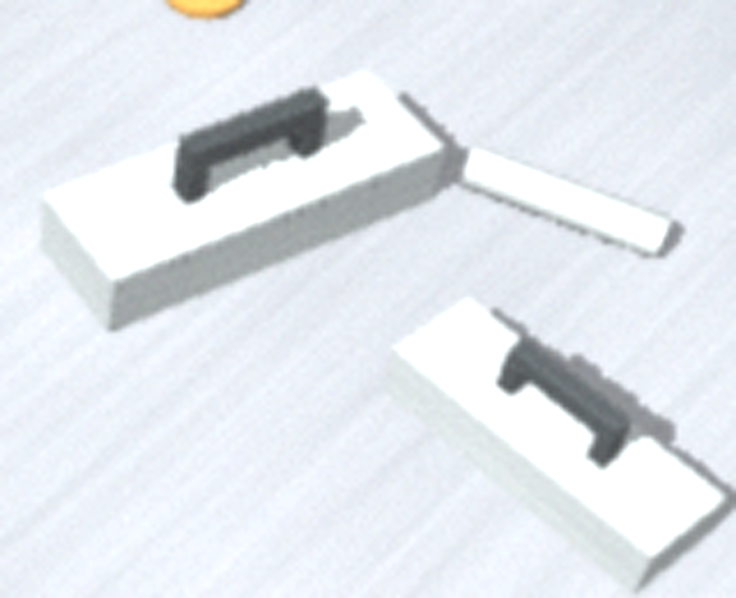

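```bash
cat > h.py <<'E'
import numpy as np, cv2
from scipy.optimize import least_squares
from workcell import ctrl
def proj(cm,P,T=None):
    P=np.atleast_2d(P)
    R,e=(cm["orientation"],cm["eye"]) if T is None else T
    q=(P-e)@R; p=q@np.array(cm["intrinsics"]).T
    return p[:,:2]/p[:,2:]
def wristT(cm,st):
    M=np.array(cm["tool_from_camera"]);R=st["tcp_rot"]
    return R@M[:3,:3], st["tool_pos"]+R@M[:3,3]
def place(L,x,y,a):
    a=np.radians(a);c,s=np.cos(a),np.sin(a)
    L=np.asarray(L,float)
    return L@np.array([[c,s,0],[-s,c,0],[0,0,1]])+[x,y,0]
E
python3 - <<'E'
from h import *
sc,si=ctrl.camera_model("scene"),ctrl.camera_model("side")
def px(l,ox,oy,k): return np.array(l,float)/k+[ox,oy]
def fit(L,obs,x0):
    f=lambda p:np.concatenate([(proj(cm,place(Lc,*p[:3]))-o).ravel() for cm,Lc,o in obs])
    r=least_squares(f,x0,loss='soft_l1'); print(r.x.round(4)); print([np.abs(x).max().round(1) for x in np.split(r.fun,len(r.fun)//2)])
    for o in obs: 
        rr=least_squares(lambda p:(proj(o[0],place(o[1],*p[:3]))-o[2]).ravel(),r.x,loss='soft_l1');print('  single',rr.x.round(4))
    return r.x
# scene: image right ~ +y, image down ~ +x
st=[[-.025,-.093,.066],[.025,-.093,.066],[-.025,.093,.066],[.025,.093,.066]]
bt=[[0,-.062,.082],[0,0,.082],[0,.062,.082]]
co=[[-.06,-.1125,.04],[-.06,.1125,.04]]
A=px([(176,115),(138,233),(667,235),(645,356),(241,172),(405,210),(573,250),(150,66),(718,198)],250,230,5.7)
Ls=np.array(st+bt+co)
B=px([(543,132),(457,72),(207,428),(116,355),(450,118),(337,208),(218,308),(637,187),(255,548)],145,170,5)
fit(None,[(sc,Ls,A),(si,Ls,B)],[.55,.1,-10])
roof=[[-.035,-.103,.039],[.035,-.103,.039],[.035,.103,.039],[-.035,.103,.039]]
A=px([(140,265),(52,347),(337,545),(427,455)],115,125,4.4)
B=px([(447,148),(372,70),(42,200),(110,280)],290,105,4.6)
fit(None,[(sc,np.array(roof),A),(si,np.array(roof),B)],[.5,-.25,40])
E
```

```text
[0.5964 0.1103 3.9082]
[np.float64(1.0), np.float64(1.3), np.float64(1.7), np.float64(1.3), np.float64(1.1), np.float64(0.8), np.float64(0.7), np.float64(2.0), np.float64(1.8), np.float64(0.9), np.float64(0.8), np.float64(1.1), np.float64(1.0), np.float64(1.6), np.float64(1.2), np.float64(1.4), np.float64(1.2), np.float64(3.3)]
  single [0.5991 0.1111 3.674 ]
  single [0.5941 0.1097 4.3139]
[  0.5612  -0.2627 -17.3366]
[np.float64(1.3), np.float64(1.0), np.float64(0.4), np.float64(1.7), np.float64(1.2), np.float64(1.8), np.float64(1.1), np.float64(0.5)]
  single [  0.5638  -0.2611 -17.2391]
  single [  0.5595  -0.2641 -17.9476]
```

```bash
cat >> h.py <<'E'
from scipy.spatial.transform import Rotation as Ro
def Rdown(yaw):
    a=np.radians(yaw);c,s=np.cos(a),np.sin(a)
    return np.array([[c,0,-s],[s,0,c],[0,-1,0]])
def go(pos,yaw,base=None):
    st=ctrl.state()
    p,R=(st["tool_pos"],st["tcp_rot"]) if base is None else base
    d=R.T@(np.array(pos)-p)/.06
    w=Ro.from_matrix(R.T@Rdown(yaw)).as_rotvec(degrees=True)/10
    print("t",st["t"].__round__(2),"plan",w.round(3),d.round(4))
E
python3 -c "
from h import *
go([.5964,.1103,.23],3.9)"
```

```text
t 0.15 plan [ 2.000e-03  6.772e+00 -6.000e-03] [-4.2844  0.0169 -8.8537]
```

Call:
{"api": "drive_tool", "payload": {
  "plan": [0, 6.77, 0, -4.284, 0.01, -8.854, -1, 0, 6.77, 0, -4.284, 0.01, -8.854, -1, 0, 6.77, 0, -4.284, 0.01, -8.854, -1, 0, 6.77, 0, -4.284, 0.01, -8.854, -1, 0, 6.77, 0, -4.284, 0.01, -8.854, -1],
  "grip_force": 40
}}

```text
t: 0.78
tool_pos: [0.3986, 0.3024, 0.231]
tcp_rot: [[0.953, -0.0, -0.302], [0.302, 0.0, 0.953], [-0.0, -1.0, 0.0]]
force: [0.9, 0.7, 0.7]
opening: -0.0001
```

```bash
python3 -c "
from h import *
go([.5964,.1103,.23],3.9)"
```

```text
t 0.78 plan [-0.     1.365 -0.   ] [ 2.1777  0.0157 -4.0469]
```

Call:
{"api": "drive_tool", "payload": {
  "plan": [0, 1.365, 0, 2.178, 0.016, -4.047, -1, 0, 1.365, 0, 2.178, 0.016, -4.047, -1, 0, 1.365, 0, 2.178, 0.016, -4.047, -1, 0, 1.365, 0, 2.178, 0.016, -4.047, -1, 0, 1.365, 0, 2.178, 0.016, -4.047, -1]
}}

```text
t: 1.4
tool_pos: [0.5982, 0.1104, 0.2291]
tcp_rot: [[0.997, -0.001, -0.071], [0.071, -0.0, 0.997], [-0.001, -1.0, -0.0]]
force: [-1.2, 0.5, 0.0]
opening: 0.0001
```

```bash
python3 -c "
from h import *
go([.5964,.1103,.23],3.9)
st=ctrl.state();print(st['tool_pos'],st['force'],st['dq'])
im=ctrl.get_image('wrist')
cv2.imwrite('pics/w1.png',im[:,:,::-1])
cm=ctrl.camera_model('wrist')
np.savez('w1.npz',p=st['tool_pos'],R=st['tcp_rot'])
"
```

```text
t 1.4 plan [ 0.001  0.019 -0.005] [-0.0301 -0.0148  0.0003]
[0.59820309 0.11040958 0.22911174] [-1.19490949  0.53118336  0.03775605] [-11.76885115  10.9579815  -19.05330917   0.64075091   8.56939742
 -12.98638507]
```

View pics/w1.png

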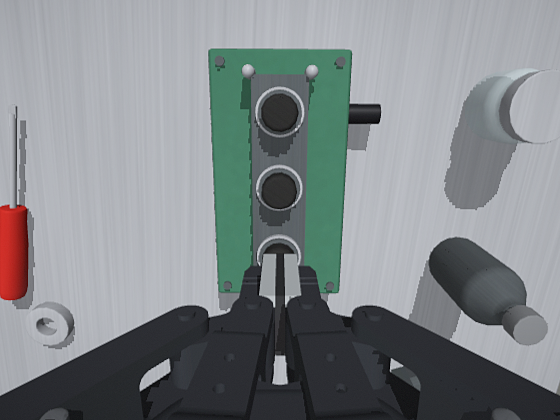

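Call:
{"api": "drive_tool", "payload": {
  "plan": [0, 0, 0, 0, 0, 0, -1, 0, 0, 0, 0, 0, 0, -1]
}}

```text
t: 1.7
tool_pos: [0.5957, 0.1141, 0.2301]
tcp_rot: [[0.997, -0.0, -0.075], [0.075, 0.0, 0.997], [-0.0, -1.0, 0.0]]
force: [0.7, -0.5, 0.4]
opening: 0.0001
```

```bash
python3 -c "
from h import *
st=ctrl.state();print(st['tool_pos'],st['force'],st['dq'])
im=ctrl.get_image('wrist')[:,:,::-1]
cv2.imwrite('pics/w2.png',im)
np.savez('w2.npz',p=st['tool_pos'],R=st['tcp_rot'])
cv2.imwrite('pics/w2a.png',cv2.resize(im[40:140,200:360],None,fx=5,fy=5,interpolation=cv2.INTER_CUBIC))
cv2.imwrite('pics/w2b.png',cv2.resize(im[140:300,200:360],None,fx=3.7,fy=3.7,interpolation=cv2.INTER_CUBIC))
"
```

```text
[0.59571898 0.11410883 0.23014497] [ 0.69415106 -0.51507557  0.36615694] [ 0.41691998 -0.39984484 -0.06477818  0.01228405  0.00239253 -0.08640112]
```

View pics/w2a.png

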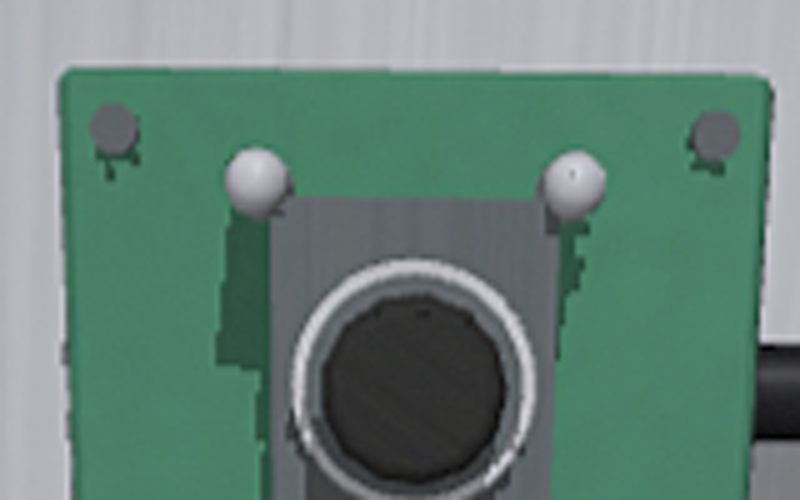

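View pics/w2b.png

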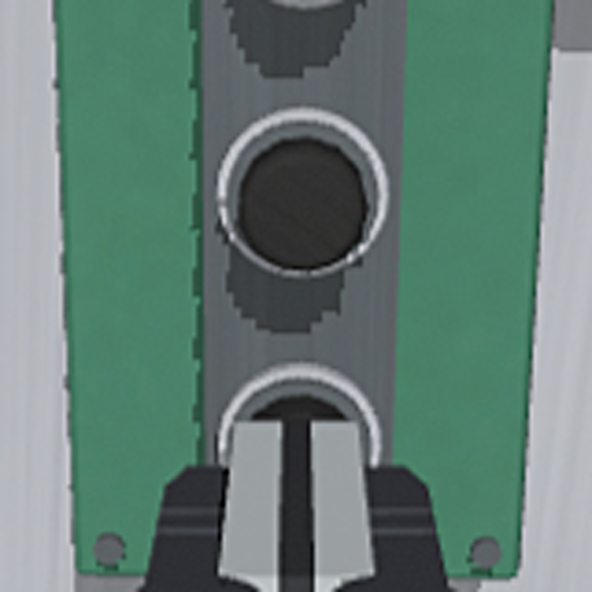

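```bash
python3 - <<'E'
from h import *
cm=ctrl.camera_model("wrist");z=np.load('w2.npz');T=wristT(cm,dict(tool_pos=z['p'],tcp_rot=z['R']))
a=np.array([(258,180),(574,182),(63,70),(772,76),(414,386)])/5+[200,40]
b=np.array([(303,203),(77,578),(518,578)])/3.7+[200,140]
L=np.array([[-.025,.093,.066],[.025,.093,.066],[-.06,.1125,.04],[.06,.1125,.04],[0,.062,.082],[0,0,.082],[-.06,-.1125,.04],[.06,-.1125,.04]])
o=np.vstack([a,b])
r=least_squares(lambda p:(proj(cm,place(L,*p),T)-o).ravel(),[.596,.11,4],loss='soft_l1')
print(r.x,r.fun.reshape(-1,2).round(1))
r=least_squares(lambda p:(proj(cm,place(L,*p[:3])+[0,0,p[3]],T)-o).ravel(),[.596,.11,4,0],loss='soft_l1')
print(r.x,r.fun.reshape(-1,2).round(1))
E
```

```text
[0.59794744 0.11017729 3.77000706] [[-0.6 -0.2]
 [ 0.5  0. ]
 [-1.8 -1.4]
 [ 1.  -1.2]
 [ 0.1  0.8]
 [ 0.1  2.3]
 [-0.6 -0.1]
 [ 0.9  0.9]]
[ 5.97977873e-01  1.10057009e-01  3.71445400e+00 -3.41760732e-03] [[-0.2  0.2]
 [ 0.2  0.5]
 [-0.9 -0.8]
 [ 0.3 -0.5]
 [ 0.1  0.7]
 [ 0.1  1.5]
 [-0.2 -1.7]
 [ 0.3 -0.7]]
```

```bash
python3 -c "
from h import *
go([.5978,.1102,.087],3.8)"
```

```text
t 1.75 plan [-0.001  0.053 -0.   ] [ 0.0296  2.3884 -0.0694]
```

Call:
{"api": "drive_tool", "payload": {
  "plan": [0, 0.05, 0, 0.03, 0.8, -0.069, -1, 0, 0.05, 0, 0.03, 1.6, -0.069, -1, 0, 0.05, 0, 0.03, 2.2, -0.069, -1, 0, 0.05, 0, 0.03, 2.385, -0.069, -1, 0, 0.05, 0, 0.03, 2.385, -0.069, -1]
}}

```text
t: 2.38
tool_pos: [0.5986, 0.1096, 0.0875]
tcp_rot: [[0.998, 0.0, -0.066], [0.066, -0.0, 0.998], [0.0, -1.0, -0.0]]
force: [-0.2, 0.4, 0.5]
opening: 0.0003
```

Call:
{"api": "drive_tool", "payload": {
  "plan": [0, 0, 0, 0, 0, 0, -1, 0, 0, 0, 0, 0, 0, -1]
}}

```text
t: 2.62
tool_pos: [0.5991, 0.1092, 0.0883]
tcp_rot: [[0.998, 0.002, -0.066], [0.066, -0.0, 0.998], [0.002, -1.0, -0.0]]
force: [-0.1, 0.0, 0.2]
opening: 0.0
```

Call:
{"api": "drive_tool", "payload": {
  "plan": [0, 0, 0, 0, 0.06, 0, -1, 0, 0, 0, 0, 0.1, 0, -1, 0, 0, 0, 0, 0.14, 0, -1, 0, 0, 0, 0, 0.14, 0, -1]
}}

```text
t: 3.12
tool_pos: [0.5985, 0.1092, 0.0783]
tcp_rot: [[0.998, -0.0, -0.065], [0.065, 0.0, 0.998], [-0.0, -1.0, 0.0]]
force: [-0.6, -0.2, 1.1]
opening: -0.0001
```

Call:
{"api": "drive_tool", "payload": {
  "plan": [0, 0, 0, 0, 0, 0, -1]
}}

```text
t: 3.25
tool_pos: [0.5985, 0.1092, 0.0785]
tcp_rot: [[0.998, -0.0, -0.065], [0.065, -0.0, 0.998], [-0.0, -1.0, -0.0]]
force: [-0.5, 0.2, 1.4]
opening: 0.0
```

Call:
{"api": "drive_tool", "payload": {
  "plan": [0, 0, 0, 0, 0.03, 0, -1, 0, 0, 0, 0, 0.03, 0, -1]
}}

```text
t: 3.5
tool_pos: [0.5986, 0.1092, 0.0766]
tcp_rot: [[0.998, -0.0, -0.065], [0.065, 0.0, 0.998], [-0.0, -1.0, 0.0]]
force: [-0.3, 1.0, 0.7]
opening: -0.0005
```

Call:
{"api": "drive_tool", "payload": {
  "plan": [0, 0, 0, 0, -0.2, 0, -1, 0, 0, 0, 0, -0.2, 1.04, -1, 0, 0, 0, 0, -0.15, 1.04, -1, 0, 0, 0, 0, -0.1, 1.04, -1]
}}

```text
t: 4.0
tool_pos: [0.5946, 0.1714, 0.0831]
tcp_rot: [[0.998, 0.001, -0.066], [0.066, -0.0, 0.998], [0.001, -1.0, -0.0]]
force: [-0.1, -0.5, 0.2]
opening: -0.0002
```

Call:
{"api": "drive_tool", "payload": {
  "plan": [0, 0, 0, 0, 0.06, 0, -1, 0, 0, 0, 0, 0.07, 0, -1, 0, 0, 0, 0, 0.07, 0, -1]
}}

```text
t: 4.38
tool_pos: [0.5946, 0.1708, 0.0786]
tcp_rot: [[0.998, -0.0, -0.065], [0.065, -0.0, 0.998], [-0.0, -1.0, -0.0]]
force: [0.5, -0.6, -0.3]
opening: -0.0001
```

Call:
{"api": "drive_tool", "payload": {
  "plan": [0, 0, 0, 0, 0.03, 0, -1, 0, 0, 0, 0, 0.03, 0, -1]
}}

```text
t: 4.62
tool_pos: [0.5945, 0.1714, 0.0767]
tcp_rot: [[0.998, -0.0, -0.065], [0.065, -0.0, 0.998], [-0.0, -1.0, -0.0]]
force: [0.7, -0.4, 0.8]
opening: 0.0001
```

Buttons 3 and 2 show only boot force at 5.3 mm, so both are latched. Next I probe button 1.

Call:
{"api": "drive_tool", "payload": {
  "plan": [0, 0, 0, 0, -0.2, 0, -1, 0, 0, 0, 0, -0.2, -1.0, -1, 0, 0, 0, 0, -0.2, -2.0, -1, 0, 0, 0, 0, -0.15, -2.055, -1, 0, 0, 0, 0, -0.1, -2.055, -1]
}}

```text
t: 5.25
tool_pos: [0.6026, 0.0486, 0.0831]
tcp_rot: [[0.998, 0.0, -0.065], [0.065, 0.0, 0.998], [0.0, -1.0, 0.0]]
force: [0.3, 1.0, -0.1]
opening: 0.0001
```

Call:
{"api": "drive_tool", "payload": {
  "plan": [0, 0, 0, 0, 0.06, 0, -1, 0, 0, 0, 0, 0.07, 0, -1, 0, 0, 0, 0, 0.07, 0, -1]
}}

```text
t: 5.62
tool_pos: [0.6027, 0.0495, 0.0793]
tcp_rot: [[0.998, 0.001, -0.067], [0.067, -0.001, 0.998], [0.001, -1.0, -0.001]]
force: [-1.9, -1.1, 5.8]
opening: -0.0001
```

Call:
{"api": "drive_tool", "payload": {
  "plan": [0, 0, 0, 0, 0.06, 0, -1, 0, 0, 0, 0, 0.12, 0, -1, 0, 0, 0, 0, 0.17, 0, -1, 0, 0, 0, 0, 0.17, 0, -1]
}}

```text
t: 6.12
tool_pos: [0.6027, 0.0495, 0.0694]
tcp_rot: [[0.998, 0.001, -0.067], [0.067, -0.001, 0.998], [0.001, -1.0, -0.001]]
force: [-2.7, -2.0, 10.1]
opening: -0.0001
```

Call:
{"api": "drive_tool", "payload": {
  "plan": [0, 0, 0, 0, 0.02, 0, -1, 0, 0, 0, 0, 0.04, 0, -1, 0, 0, 0, 0, 0.04, 0, -1]
}}

```text
t: 6.5
tool_pos: [0.6028, 0.0495, 0.0674]
tcp_rot: [[0.998, 0.002, -0.067], [0.067, -0.001, 0.998], [0.002, -1.0, -0.001]]
force: [-3.3, -1.7, 11.6]
opening: -0.0001
```

Call:
{"api": "drive_tool", "payload": {
  "plan": [0, 0, 0, 0, 0.018, 0, -1, 0, 0, 0, 0, 0.018, 0, -1]
}}

```text
t: 6.75
tool_pos: [0.6028, 0.0495, 0.0666]
tcp_rot: [[0.998, 0.002, -0.068], [0.068, -0.001, 0.998], [0.002, -1.0, -0.001]]
force: [-3.9, -1.8, 13.1]
opening: 0.0001
```

Call:
{"api": "drive_tool", "payload": {
  "plan": [0, 0, 0, 0, 0.02, 0, -1, 0, 0, 0, 0, 0.02, 0, -1]
}}

```text
t: 7.0
tool_pos: [0.6028, 0.0495, 0.0656]
tcp_rot: [[0.998, 0.002, -0.068], [0.068, -0.001, 0.998], [0.002, -1.0, -0.001]]
force: [-4.8, -1.7, 16.2]
opening: 0.0003
```

Call:
{"api": "drive_tool", "payload": {
  "plan": [0, 0, 0, 0, -0.15, 0, -1, 0, 0, 0, 0, -0.3, 0, -1, 0, 0, 0, 0, -0.36, 0, -1, 0, 0, 0, 0, -0.36, 0, -1]
}}

```text
t: 7.5
tool_pos: [0.6025, 0.0488, 0.0851]
tcp_rot: [[0.998, -0.0, -0.066], [0.066, 0.0, 0.998], [-0.0, -1.0, 0.0]]
force: [0.2, -0.2, -0.3]
opening: -0.0002
```

Call:
{"api": "drive_tool", "payload": {
  "plan": [0, 0, 0, 0, 0.06, 0, -1, 0, 0, 0, 0, 0.11, 0, -1, 0, 0, 0, 0, 0.13, 0, -1, 0, 0, 0, 0, 0.13, 0, -1]
}}

```text
t: 8.0
tool_pos: [0.6024, 0.0484, 0.0772]
tcp_rot: [[0.998, -0.001, -0.065], [0.065, 0.0, 0.998], [-0.001, -1.0, 0.0]]
force: [-1.1, -0.6, 0.1]
opening: 0.0
```

```bash
python3 -c "
from h import *
go([.5615,-.2625,.23],-17.3)"
```

```text
t 8.0 plan [-0.     2.105 -0.003] [-1.0211 -2.5459 -5.1255]
```

Call:
{"api": "drive_tool", "payload": {
  "plan": [0, 0, 0, 0, -1.0, 0, 0, 0, 0.5, 0, -0.3, -2.0, -1.0, 0, 0, 1.3, 0, -0.5, -2.546, -2.0, 0, 0, 2.1, 0, -1.021, -2.546, -5.126, 0, 0, 2.1, 0, -1.021, -2.546, -5.126, 0]
}}

```text
t: 8.62
tool_pos: [0.5708, -0.1736, 0.2241]
tcp_rot: [[0.955, 0.001, 0.298], [-0.298, -0.001, 0.955], [0.001, -1.0, -0.0]]
force: [1.6, 1.4, 0.1]
opening: 0.0428
```

Call:
{"api": "drive_tool", "payload": {
  "plan": [0, 0, 0, 0, 0, 0, 0, 0, 0, 0, 0, 0, 0, 0]
}}

```text
t: 8.88
tool_pos: [0.5711, -0.1716, 0.2232]
tcp_rot: [[0.955, -0.0, 0.297], [-0.297, 0.0, 0.955], [-0.0, -1.0, 0.0]]
force: [0.6, 0.4, -0.0]
opening: 0.0425
```

```bash
python3 -c "
from h import *
go([.5615,-.2625,.23],-17.3)"
```

```text
t 8.88 plan [-0.002  0.004 -0.002] [ 0.2973 -0.1133 -1.4945]
```

Call:
{"api": "drive_tool", "payload": {
  "plan": [0, 0, 0, 0.297, -0.113, -1.0, 0, 0, 0, 0, 0.297, -0.113, -1.9, 0, 0, 0, 0, 0.297, -0.113, -2.3, 0, 0, 0, 0, 0.297, -0.113, -2.3, 0, 0, 0, 0, 0.297, -0.113, -2.3, 0]
}}

```text
t: 9.5
tool_pos: [0.5479, -0.307, 0.2303]
tcp_rot: [[0.956, 0.0, 0.295], [-0.295, 0.0, 0.956], [-0.0, -1.0, 0.001]]
force: [-0.5, 0.2, 0.9]
opening: 0.0428
```

Call:
{"api": "drive_tool", "payload": {
  "plan": [0, 0, 0, 0, 0, 0, 0]
}}

```text
t: 9.62
tool_pos: [0.5479, -0.3073, 0.2304]
tcp_rot: [[0.956, 0.0, 0.294], [-0.294, 0.0, 0.956], [0.0, -1.0, 0.0]]
force: [-0.8, -0.5, 0.4]
opening: 0.0426
```

```bash
python3 -c "
from h import *
st=ctrl.state();print(st['tool_pos'],st['dq'].round(1))
im=ctrl.get_image('wrist')[:,:,::-1]
cv2.imwrite('pics/w3.png',im)
np.savez('w3.npz',p=st['tool_pos'],R=st['tcp_rot'])
cv2.imwrite('pics/w3a.png',cv2.resize(im[:300,140:420],None,fx=2,fy=2,interpolation=cv2.INTER_CUBIC))
"
```

```text
[ 0.54791091 -0.30728564  0.23036331] [-0.4  0.1 -0.2 -0.  -0.1 -0.2]
```

View pics/w3a.png

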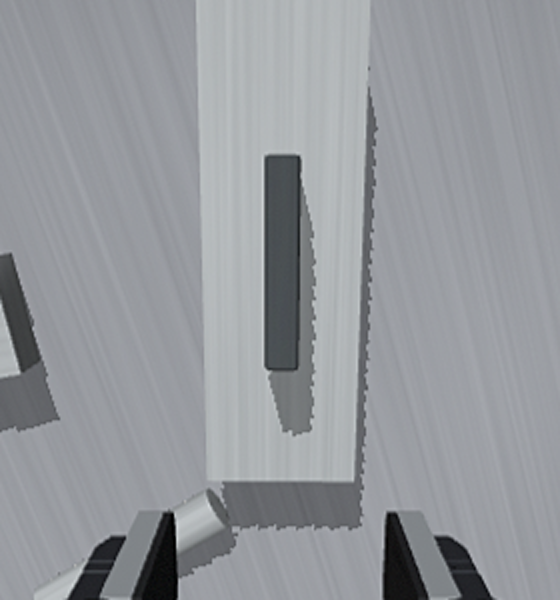

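```bash
python3 - <<'E'
from h import *
cm=ctrl.camera_model("wrist");z=np.load('w3.npz');T=wristT(cm,dict(tool_pos=z['p'],tcp_rot=z['R']))
o=np.array([(265,155),(300,155),(298,370),(265,370),(208,481),(354,481)])/2+[140,0]
L=np.array([[-.007,.042,.075],[.007,.042,.075],[.007,-.042,.075],[-.007,-.042,.075],[-.035,-.103,.039],[.035,-.103,.039]])
r=least_squares(lambda p:(proj(cm,place(L,*p),T)-o).ravel(),[.56,-.26,-17],loss='soft_l1')
print(r.x,r.fun.reshape(-1,2).round(1))
go([r.x[0],r.x[1],.10],r.x[2])
E
```

```text
[  0.56230906  -0.26393683 -17.31733998] [[-0.6 -0.4]
 [ 0.5 -0.4]
 [ 0.4  0.9]
 [-0.3  0.8]
 [-0.2 -0.3]
 [ 0.2 -0.2]]
t 9.68 plan [-0.     0.018  0.001] [0.0159 2.173  0.7651]
```

Call:
{"api": "drive_tool", "payload": {
  "plan": [0, 0.02, 0, 0.016, 0.7, 0.765, 0, 0, 0.02, 0, 0.016, 1.5, 0.765, 0, 0, 0.02, 0, 0.016, 2.17, 0.765, 0, 0, 0.02, 0, 0.016, 2.17, 0.765, 0, 0, 0.02, 0, 0.016, 2.17, 0.765, 0]
}}

```text
t: 10.3
tool_pos: [0.5627, -0.2656, 0.1018]
tcp_rot: [[0.954, 0.002, 0.299], [-0.299, -0.002, 0.954], [0.003, -1.0, -0.001]]
force: [-0.2, -0.6, 0.4]
opening: 0.0427
```

```bash
python3 -c "
from h import *
go([.5623,-.2639,.049],-17.3)"
```

```text
t 10.3 plan [ 0.005 -0.012  0.015] [-0.0171  0.8806  0.0253]
```

Call:
{"api": "drive_tool", "payload": {
  "plan": [0, 0, 0, 0, 0.4, 0.015, 0, 0, 0, 0, 0, 0.75, 0.015, 0, 0, 0, 0, 0, 0.86, 0.015, 0, 0, 0, 0, 0, 0.86, 0.015, 0, 0, 0, 0, 0, 0.86, 0.015, 0]
}}

```text
t: 10.92
tool_pos: [0.5627, -0.2649, 0.0498]
tcp_rot: [[0.954, 0.002, 0.3], [-0.3, -0.001, 0.954], [0.002, -1.0, -0.001]]
force: [-0.3, 0.7, 0.6]
opening: 0.0423
```

Call:
{"api": "drive_tool", "payload": {
  "plan": [0, 0, 0, 0, 0, 0, -1, 0, 0, 0, 0, 0, 0, -1, 0, 0, 0, 0, 0, 0, -1, 0, 0, 0, 0, 0, 0, -1],
  "grip_force": 80
}}

```text
t: 11.42
tool_pos: [0.562, -0.2645, 0.049]
tcp_rot: [[0.954, -0.0, 0.3], [-0.3, -0.0, 0.954], [0.0, -1.0, -0.0]]
force: [-3.4, 1.3, 5.5]
opening: 0.0124
```

Call:
{"api": "drive_tool", "payload": {
  "plan": [0, 0, 0, 0, -0.3, 0, -1, 0, 0, 0, 0, -1.0, 0, -1, 0, 0, 0, 0, -1.8, 0, -1, 0, 0, 0, 0, -2.3, 0, -1, 0, 0, 0, 0, -2.3, 0, -1]
}}

```text
t: 12.05
tool_pos: [0.5626, -0.2647, 0.1876]
tcp_rot: [[0.954, 0.003, 0.3], [-0.3, -0.002, 0.954], [0.003, -1.0, -0.001]]
force: [0.2, -0.4, -5.9]
opening: 0.0123
```

```bash
python3 -c "
from h import *
go([.5978,.1102,.19],3.8)
st=ctrl.state();print(st['force'],st['opening'])
im=ctrl.get_image('wrist')[:,:,::-1]
cv2.imwrite('pics/w4.png',im)
im=ctrl.get_image('side')[:,:,::-1]
cv2.imwrite('pics/s4.png',im)
"
```

```text
t 12.05 plan [ 0.009 -2.124  0.017] [-1.3131 -0.0502  6.1373]
[ 0.21960558 -0.40623448 -5.86983393] 0.012342556906865249
```

View pics/w4.png

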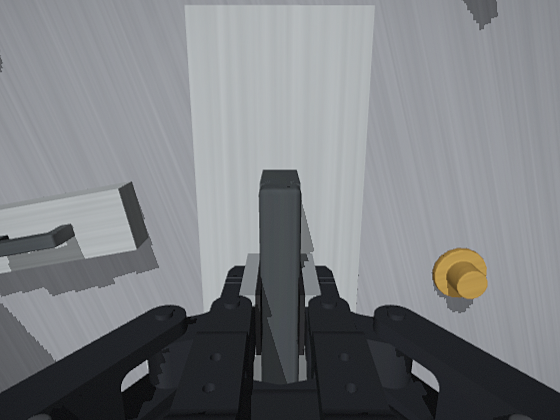

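View pics/s4.png

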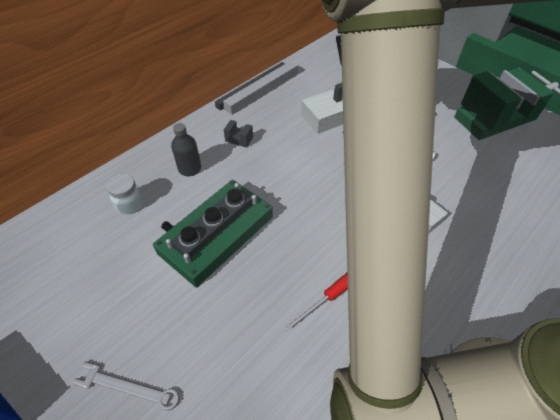

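```bash
python3 -c "
import cv2
im=cv2.imread('pics/w4.png')
cv2.imwrite('pics/w4a.png',cv2.resize(im[0:320,170:390],None,fx=2.4,fy=1.85,interpolation=cv2.INTER_CUBIC))
cv2.imwrite('pics/w4b.png',cv2.resize(im[150:310,190:370],None,fx=4,fy=3.7,interpolation=cv2.INTER_CUBIC))"
```

```text
(no output)
```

View pics/w4a.png

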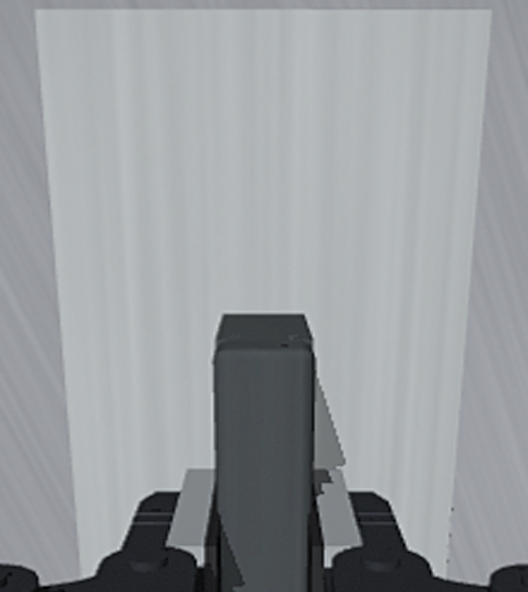

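View pics/w4b.png

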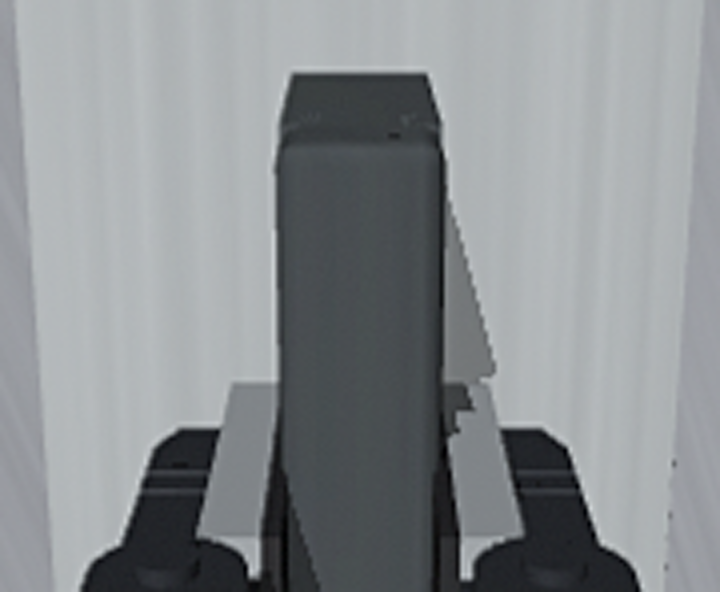

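```bash
cat > fitc.py <<'E'
from h import *
cm=ctrl.camera_model("wrist");M=np.array(cm["tool_from_camera"]);K=cm["intrinsics"]
# cover axes in tool: cx->tool x, cy->tool z, cz-> -tool y
B=np.array([[1,0,0],[0,0,-1],[0,1,0.]])
def pr(L,p):
    R=Ro.from_rotvec([p[4],p[3],p[5]],degrees=True).as_matrix()
    P=(L@B.T)@R.T+np.array(p[:3])/1000
    q=(P-M[:3,3])@M[:3,:3]; u=q@K.T; return u[:,:2]/u[:,2:]
def fit(corn,edges,bar,roll=False):
    # edges: (u,row) left list, right list ; cover coords
    def f(p):
        p=np.r_[p,0] if not roll else p
        C=pr(np.array([[-.035,.103,.039],[.035,.103,.039],[-.007,.042,.075],[.007,.042,.075]]),p)
        out=[(C[:2]-corn).ravel(),(C[2:]-bar).ravel()]
        for s,pts in ((-1,edges[0]),(1,edges[1])):
            E=pr(np.array([[s*.035,.10,.039],[s*.035,0,.039]]),p)
            for u,v in pts:
                t=(v-E[0,1])/(E[1,1]-E[0,1]); out.append([E[0,0]+t*(E[1,0]-E[0,0])-u])
        return np.concatenate(out)
    r=least_squares(f,[0,48,0,0,0]+([0] if roll else []))
    print("x,y,z mm; yaw(tool y),pitch(tool x),roll(tool z) deg",r.x.round(2),r.fun.round(1))
E
python3 - <<'E'
from fitc import *
fit(np.array([[185,4.9],[374.6,5.4]]),([(193.5,150),(203,310)],[(365.8,150),(356.2,310)]),np.array([[259.5,188.6],[300.5,188.6]]))
fit(np.array([[185,4.9],[374.6,5.4]]),([(193.5,150),(203,310)],[(365.8,150),(356.2,310)]),np.array([[259.5,188.6],[300.5,188.6]]),True)
E
```

```text
x,y,z mm; yaw(tool y),pitch(tool x),roll(tool z) deg [-0.12 47.99  0.78  0.09 -0.23] [-0.1  0.3  0.3 -0.  -1.6 -0.1  1.2 -0.1  0.2  0.4  0.1 -0.3]
x,y,z mm; yaw(tool y),pitch(tool x),roll(tool z) deg [-0.24 47.99  0.78  0.1  -0.23  0.15] [-0.2  0.2  0.2  0.  -1.4 -0.1  1.4 -0.1  0.1  0.3 -0.  -0.4]
```

```bash
python3 -c "
from h import *
go([.59785,.1094,.185],3.9)"
```

```text
t 12.15 plan [-0.009 -2.135 -0.016] [-1.288e+00 -5.000e-04  6.119e+00]
```

Call:
{"api": "drive_tool", "payload": {
  "plan": [0, -0.6, 0, -0.4, 0, 0.9, -1, 0, -1.1, 0, -0.7, 0, 1.9, -1, 0, -1.5, 0, -0.9, 0, 2.9, -1, 0, -1.9, 0, -1.1, 0, 3.9, -1, 0, -2.13, 0, -1.287, 0, 4.9, -1]
}}

```text
t: 12.78
tool_pos: [0.5758, 0.0412, 0.184]
tcp_rot: [[0.998, -0.004, -0.069], [0.069, 0.001, 0.998], [-0.004, -1.0, 0.001]]
force: [0.4, 0.3, -4.3]
opening: 0.0131
```

Call:
{"api": "drive_tool", "payload": {
  "plan": [0, 0, 0, 0, 0, 0.6, -1, 0, 0, 0, 0, 0, 1.0, -1, 0, 0, 0, 0, 0, 1.2, -1, 0, 0, 0, 0, 0, 1.219, -1]
}}

```text
t: 13.28
tool_pos: [0.5713, 0.1122, 0.1852]
tcp_rot: [[0.998, -0.002, -0.068], [0.068, -0.0, 0.998], [-0.002, -1.0, -0.0]]
force: [0.5, -0.7, -5.2]
opening: 0.0126
```

Call:
{"api": "drive_tool", "payload": {
  "plan": [0, 0, 0, 0, 0, 0, -1, 0, 0, 0, 0, 0, 0, -1]
}}

```text
t: 13.52
tool_pos: [0.5718, 0.1112, 0.1862]
tcp_rot: [[0.998, -0.0, -0.066], [0.066, -0.0, 0.998], [-0.0, -1.0, -0.0]]
force: [-0.0, -0.1, -4.4]
opening: 0.0127
```

```bash
python3 -c "
from h import *
go([.59785,.1094,.150],3.9)"
```

```text
t 13.53 plan [ 0.001 -0.011 -0.001] [ 0.4318  0.6035 -0.0591]
```

Call:
{"api": "drive_tool", "payload": {
  "plan": [0, -0.011, 0, 0.2, 0, -0.04, -1, 0, -0.011, 0, 0.432, 0, -0.059, -1, 0, -0.011, 0, 0.432, 0.3, -0.059, -1, 0, -0.011, 0, 0.432, 0.55, -0.059, -1, 0, -0.011, 0, 0.432, 0.6, -0.059, -1]
}}

```text
t: 14.15
tool_pos: [0.5975, 0.1102, 0.1491]
tcp_rot: [[0.998, -0.002, -0.069], [0.069, -0.0, 0.998], [-0.002, -1.0, 0.0]]
force: [1.1, 1.5, -5.6]
opening: 0.0129
```

Call:
{"api": "drive_tool", "payload": {
  "plan": [0, 0, 0, 0, 0, 0, -1, 0, 0, 0, 0, 0, 0, -1]
}}

```text
t: 14.4
tool_pos: [0.5981, 0.1104, 0.1511]
tcp_rot: [[0.998, 0.001, -0.069], [0.069, -0.0, 0.998], [0.001, -1.0, -0.0]]
force: [1.3, -0.4, -4.7]
opening: 0.0127
```

```bash
python3 -c "
from h import *
go([.59785,.1094,.120],3.9)
st=ctrl.state();print(st['tool_pos'],st['force'])
for n in ('scene','side'):
  im=ctrl.get_image(n)[:,:,::-1]
  cv2.imwrite('pics/%s5.png'%n,im)
a=cv2.imread('pics/scene5.png')[220:350,230:400];cv2.imwrite('pics/sc5a.png',cv2.resize(a,None,fx=4.5,fy=4.5,interpolation=2))
a=cv2.imread('pics/side5.png')[150:300,130:300];cv2.imwrite('pics/si5a.png',cv2.resize(a,None,fx=4,fy=4,interpolation=2))
"
```

```text
t 14.4 plan [0.001 0.007 0.008] [-0.0058  0.5177 -0.0158]
[0.59809268 0.11037059 0.1510607 ] [ 1.25827246 -0.39617359 -4.68959836]
```

View pics/sc5a.png

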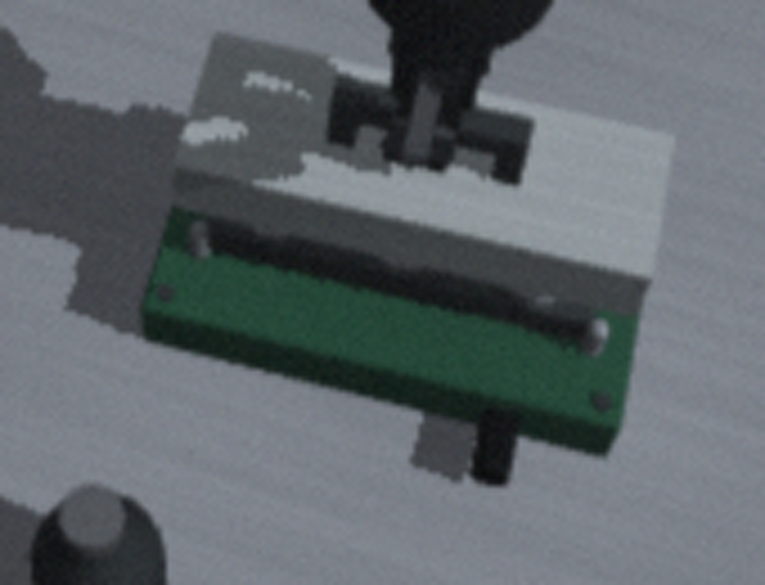

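View pics/si5a.png

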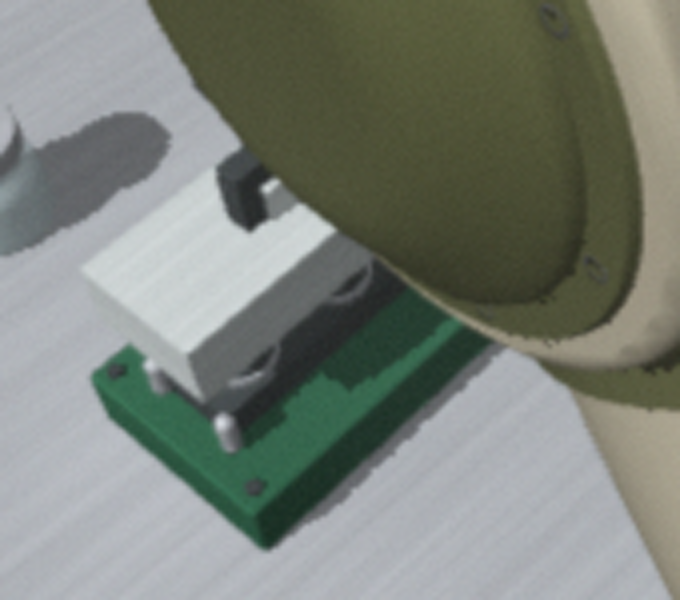

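```bash
python3 - <<'E'
from h import *
sc,si=ctrl.camera_model("scene"),ctrl.camera_model("side")
L=np.array([[-.035,-.103,.142],[-.035,.103,.142],[.035,.103,.142],[.035,-.103,.142]])
o=np.array([(217,32),(675,135),(651,278),(172,170)])/4.5+[230,220]
r=least_squares(lambda p:(proj(sc,place(L,*p))-o).ravel(),[.598,.11,4],loss='soft_l1');print(r.x,r.fun.reshape(-1,2).round(1))
print("exp cover side",((proj(si,place(L,.5981,.1112,3.9))-[130,150])*4).round())
print("exp cover scene",((proj(sc,place(L,.5981,.1112,3.9))-[230,220])*4.5).round())
E
```

```text
[0.59964227 0.1126206  4.31193309] [[-0.8  0.1]
 [ 0.1  0. ]
 [ 0.6  0.3]
 [-0.  -0.5]]
exp cover side [[511.  79.]
 [182. 353.]
 [ 75. 266.]
 [406.  12.]]
exp cover scene [[212.  28.]
 [673. 133.]
 [650. 276.]
 [170. 162.]]
```

Call:
{"api": "drive_tool", "payload": {
  "plan": [0, 0, 0, -0.004, 0.2, -0.016, -1, 0, 0, 0, -0.004, 0.4, -0.016, -1, 0, 0, 0, -0.004, 0.5, -0.016, -1, 0, 0, 0, -0.004, 0.5, -0.016, -1]
}}

```text
t: 15.0
tool_pos: [0.5974, 0.1094, 0.1196]
tcp_rot: [[0.998, -0.001, -0.069], [0.069, 0.0, 0.998], [-0.001, -1.0, 0.0]]
force: [0.1, -0.0, -4.8]
opening: 0.0125
```

Call:
{"api": "drive_tool", "payload": {
  "plan": [0, 0, 0, 0, 0.06, 0, -1, 0, 0, 0, 0, 0.12, 0, -1, 0, 0, 0, 0, 0.18, 0, -1, 0, 0, 0, 0, 0.2, 0, -1, 0, 0, 0, 0, 0.2, 0, -1]
}}

```text
t: 15.62
tool_pos: [0.5976, 0.1094, 0.1083]
tcp_rot: [[0.998, -0.0, -0.069], [0.069, 0.0, 0.998], [-0.0, -1.0, 0.0]]
force: [0.2, 0.5, -6.2]
opening: 0.0124
```

Call:
{"api": "drive_tool", "payload": {
  "plan": [0, 0, 0, 0, 0.08, 0, -1, 0, 0, 0, 0, 0.16, 0, -1, 0, 0, 0, 0, 0.21, 0, -1, 0, 0, 0, 0, 0.21, 0, -1]
}}

```text
t: 16.12
tool_pos: [0.5975, 0.1094, 0.0955]
tcp_rot: [[0.998, -0.0, -0.069], [0.069, 0.0, 0.998], [-0.0, -1.0, 0.0]]
force: [-0.4, 0.2, -4.5]
opening: 0.0126
```

Call:
{"api": "drive_tool", "payload": {
  "plan": [0, 0, 0, 0, 0.04, 0, -1, 0, 0, 0, 0, 0.08, 0, -1, 0, 0, 0, 0, 0.11, 0, -1, 0, 0, 0, 0, 0.11, 0, -1]
}}

```text
t: 16.62
tool_pos: [0.5977, 0.1094, 0.0892]
tcp_rot: [[0.998, 0.0, -0.069], [0.069, -0.0, 0.998], [0.0, -1.0, -0.0]]
force: [0.7, 0.2, -4.1]
opening: 0.0126
```

Call:
{"api": "drive_tool", "payload": {
  "plan": [0, 0, 0, 0, 0.015, 0, -1, 0, 0, 0, 0, 0.025, 0, -1, 0, 0, 0, 0, 0.025, 0, -1]
}}

```text
t: 17.0
tool_pos: [0.5977, 0.1094, 0.089]
tcp_rot: [[0.998, 0.001, -0.069], [0.069, -0.0, 0.998], [0.001, -1.0, -0.0]]
force: [-4.4, -1.7, 7.8]
opening: 0.0127
```

Call:
{"api": "drive_tool", "payload": {
  "plan": [0, 0, 0, 0, -0.01, 0, 0, 0, 0, 0, 0, -0.01, 0, 0, 0, 0, 0, 0, -0.01, 0, 0]
}}

```text
t: 17.38
tool_pos: [0.5977, 0.1094, 0.0882]
tcp_rot: [[0.998, 0.0, -0.069], [0.069, 0.0, 0.998], [0.0, -1.0, 0.0]]
force: [-0.6, 0.5, -0.2]
opening: 0.0426
```

Call:
{"api": "drive_tool", "payload": {
  "plan": [0, 0, 0, 0, -0.3, 0, 0, 0, 0, 0, 0, -0.9, 0, 0, 0, 0, 0, 0, -1.9, 0, 0, 0, 0, 0, 0, -2.4, -0.5, 0, 0, 0, 0, 0, -2.4, -0.9, 0]
}}

```text
t: 18.0
tool_pos: [0.6022, 0.0548, 0.2351]
tcp_rot: [[0.998, 0.006, -0.069], [0.069, -0.001, 0.998], [0.006, -1.0, -0.001]]
force: [-0.5, -0.2, -1.2]
opening: 0.0428
```

Call:
{"api": "drive_tool", "payload": {
  "plan": [0, 0, 0, 0, 0, 0, 0, 0, 0, 0, 0, 0, 0, 0]
}}

```text
t: 18.25
tool_pos: [0.6011, 0.0561, 0.2318]
tcp_rot: [[0.998, -0.001, -0.069], [0.069, 0.0, 0.998], [-0.001, -1.0, 0.0]]
force: [0.9, 0.1, 0.3]
opening: 0.0427
```

```bash
python3 -c "
from h import *
st=ctrl.state();print(st['t'],st['tool_pos'],st['force'])
np.savez('w6.npz',p=st['tool_pos'],R=st['tcp_rot'])
for n in ('wrist','scene','side'):
  im=ctrl.get_image(n)[:,:,::-1]
  cv2.imwrite('pics/%s6.png'%n,im)
a=cv2.imread('pics/scene6.png')[220:350,230:400];cv2.imwrite('pics/sc6a.png',cv2.resize(a,None,fx=4.5,fy=4.5,interpolation=2))
a=cv2.imread('pics/side6.png')[150:300,130:300];cv2.imwrite('pics/si6a.png',cv2.resize(a,None,fx=4,fy=4,interpolation=2))
"
```

```text
18.25 [0.60112188 0.05607945 0.23177226] [0.86191624 0.05799236 0.34288593]
```

View pics/sc6a.png

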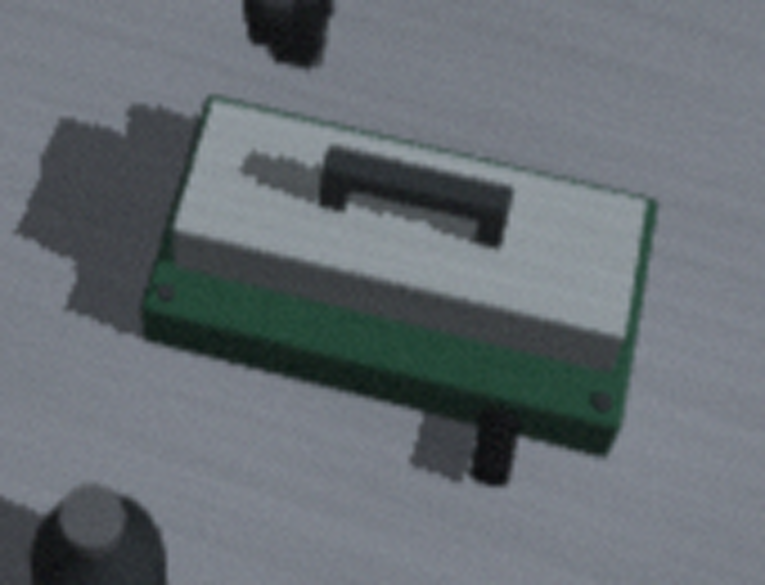

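View pics/si6a.png

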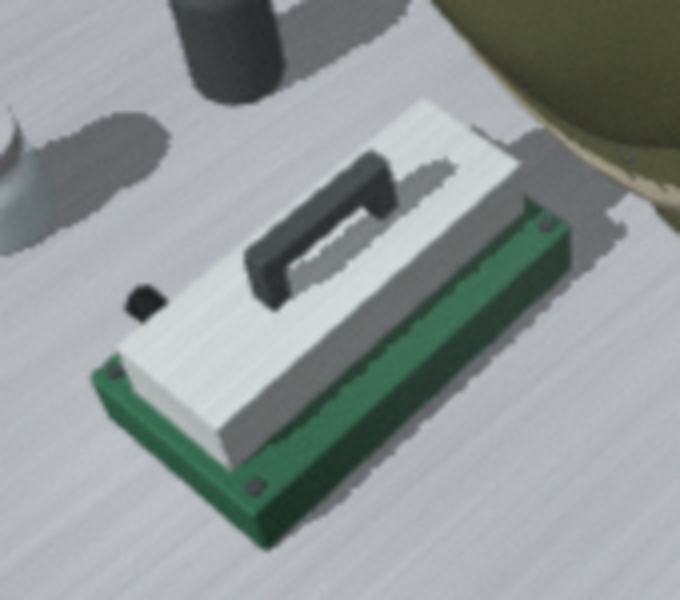

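View pics/wrist6.png

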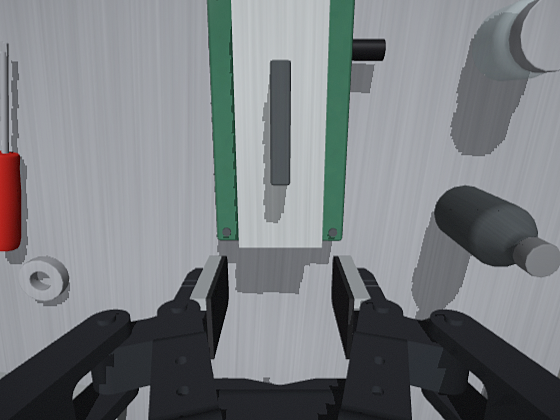

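```bash
python3 - <<'E'
from h import *
sc,si=ctrl.camera_model("scene"),ctrl.camera_model("side")
o1=np.array([(212,96),(652,199),(627,337),(172,232)])/4.5+[230,220]
o2=np.array([(520,162),(218,431),(119,350),(424,99)])/4+[130,150]
def Pm(c):
    R=np.array(c["orientation"]).T; return c["intrinsics"]@np.c_[R,-R@c["eye"]]
X=cv2.triangulatePoints(Pm(sc),Pm(si),o1.T,o2.T);X=(X[:3]/X[3]).T;print(X.round(4))
L=np.array([[-.035,-.103,0],[-.035,.103,0],[.035,.103,0],[.035,-.103,0]])
for c,o in((sc,o1),(si,o2)):
  for h in (.079,.085):
    r=least_squares(lambda p:(proj(c,place(L,*p)+[0,0,h])-o).ravel(),[.598,.11,4]);print(h,r.x.round(4),r.cost.round(2))
  r=least_squares(lambda p:(proj(c,place(L,*p[:3])+[0,0,p[3]])-o).ravel(),[.598,.11,4,.08]);print(r.x.round(4),r.cost.round(2))
E
```

```text
[[0.569  0.0052 0.0797]
 [0.5539 0.2118 0.0783]
 [0.6234 0.2159 0.0762]
 [0.6395 0.0093 0.0753]]
0.079 [0.5978 0.112  4.1894] 0.89
0.085 [0.6008 0.1123 4.1897] 0.48
[0.6014 0.1124 4.1898 0.0861] 0.47
0.079 [0.5951 0.1093 4.3958] 0.5
0.085 [0.5912 0.1115 4.5028] 1.25
[0.5964 0.1086 4.3606 0.077 ] 0.45
```

```bash
python3 -c "
from workcell import ctrl
print(ctrl.finish_job())"
```

```text
the job is handed in; nothing more can be done
None
```

The job is handed in at about 18.4 s: button 1 is latched, and the larger cover is over all three buttons with the gripper clear of it.

- **Finding the button:** with the fingers shut, buttons 2 and 3 gave only about 0.8 N when pushed about 5 mm. Button 1 gave 5.8 N at under 3 mm, so it was the unlatched one.
- **Latching:** I pressed button 1 until the force read 16.2 N vertically (about 17 N in all, against the 25 N limit). A re-check about 5 mm down gave about 0.1 N, so it had latched. The light pushes on buttons 2 and 3 stayed well under the 5 N that could move a stem, and I did not touch them again before fitting the cover.
- **Cover:** I gripped the larger cover (206 x 70 mm) by its handle and lowered it over the studs without contact. It met the console with about 12 N, including its own weight, and I let go with the tool 88–89 mm up; fully home should be about 88 mm.
- **Last checks:** the pictures show the cover inside the console outline with no visible gap under its rim. Its roof corners measured 75–80 mm high, against 79 mm when home.
- **Where the checks disagree:** the long edges came out level to about 1.5 mm, but the two sides differed by 2–4 mm. I put that down to calibration and pixel-reading error. A single-camera fit also left the height uncertain, at 86 mm from the scene view and 77 mm from the side view.

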